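Two-button release of the goldsmith's strongbox drawer

ROBOT

A 6-joint arm with a two-finger parallel gripper is mounted at the origin on the work surface. World frame = base frame: x ahead of the robot, y to its left, z up, the work surface at z = 0. Lengths are in mm, angles in rad, forces in N, time in s.
With the tool pointing down it reaches from about 350 to 875 mm from the base axis. Payload 4.2 kg.
Tool frame: the origin (TCP) lies at the very end of the fingers, on their centre line; the grasp point (between the pads) lies 19 mm behind it; z points along the fingers, y is the line along which they close (so a half turn about z gives the same grasp; the last joint's range is limited). The gripper opens to 85 mm and grips with 20 to 120 N. Pads are 22 mm wide; open, the fingers measure 114 mm over their backs; the gripper's body (76 mm by 85 mm) begins 54 mm behind the grasp point. The pads swing forward as they close: fully open they stand 13 mm farther back than shut.
Start: joints at [-0.993, 0.385, 0.008, 0, -1.194, -0.259], TCP at [195.907, -593.481, 231.312] pointing down, gripper open.
Joint ranges: [-3.14, 3.14], [-1.21, 2.06], [-1.07, 1.41], [-3.16, 2.05], [-2.99, -0.16], [-3.1, 3.1]. Speed limits (rad/s): [2.79, 2.79, 3.14, 3.14, 3.14, 3.14].

INTERFACE

Orientations are given as a unit quaternion [x, y, z, w].
In Python, from bench import arm gives the robot as it stands.
- The arm moves only by the tool servo_tool, never from a script. Its argument "rows" is a list that holds one entry, the list of rows, each a list of 7 numbers: the finger opening in mm, from 0 to 85.4, then the shift along the tool's x, y, z in mm, then the turn, a rotation vector about the tool's x, y, z in rad. A call has 1 to 10 rows; each row is the pose to reach, as a shift and turn from the pose commanded when the call began, along the tool's axes at that moment; what a row does not reach only later rows make up. A row lasts 1/8 s, in which the tool goes at most 62.5 mm and 10.7 degrees, less where a joint would pass 70% of its speed; a pose out of reach is approached as far as the arm can. A call with a gripper value outside its range is refused whole. The fingers move at their own pace and stop on an object; the grip force is fixed at half the most. Time passes only in rows, so rows that repeat a pose let the fingers close. It gives the time, the measured TCP pose, the force, the opening and the grip force at its end, in the units of the state.
- arm.read_state(): the state, without advancing time (a new reading comes with each control period).
- arm.get_image(name): name is "scene" or "side" or "wrist"; returns the picture (384x512x3 uint8, red, green, blue); there is no depth.
- arm.camera_params(name): a dict with "intrinsics" (3x3 intrinsics, pixels), "D" ([k1, k2, p1, p2, k3] as OpenCV has them; the pictures are not rectified), "R" (3x3) and "t" (3): a world point X has camera coordinates R X + t. Camera axes: x right, y down, z forward; pixel columns grow to the right and rows downward; lengths in mm; the calibration is good to about 2 mm. A picture is of the moment at which its call begins: read the wrist's pose just before it. camera_params takes no time and is no camera call; for the wrist camera it gives the pose at the moment of the call.
- arm.job_done(): hands the job in; it is judged then, once.
The state is a dict: "clock": time; "joints": joint angles; "joint_vel": joint speeds; "joint_efforts": joint torques, N m; "position": TCP position; "ee_rot": TCP orientation; "contact_force": force on the tool from outside, world axes, zero at the start; "wrist_torque": the same for the moment, N m; "gripper_width": finger opening in mm; "grasp_force": force on a finger pad.
Only numpy, scipy, OpenCV 4.12 (cv2) and the standard library are available. Lean on these libraries where they do the work, as an engineer would, in place of code of your own. Each camera call takes 0.05 s, during which the arm holds its last target. There are 200 camera calls.

TASK

On the goldsmith's bench, open the blue strongbox: press its two green release buttons down together, one with each fingertip, and keep both pressed without letting up until the spring drawer has come all the way out by itself. Then let both buttons come back up and move clear, leaving the drawer open and the things around and on the box where they stand.

Things in the scene. Friction and masses are not known exactly. Their poses are not given: they have to be found in the camera images.
- strongbox: Fixed blue steel box, 220 (x) x 180 (y) x 75 mm high, standing on the bench; it cannot move. Origin: centre of its underside. z up; the drawer front and the buttons are towards its -x side. Two round black collars, 36 mm across and 5 mm high, stand on the lid around the buttons.
- strongbox_lid (a point): Centre of the strongbox's flat lid, on its upper face, 75 mm above the bench. Axes as the box.
- button_left_top (a point): Centre of the top face of the left green button: round, 26 mm across, on the lid 65 mm from the box centre towards the drawer front (-x) and 30 mm to its +y side, so the two buttons are 60 mm apart along the box's y. Unpressed, this point is 16 mm above the lid (91 mm above the bench); it goes straight down with the button.
- button_right_top (a point): The same for the right green button, 30 mm to the box's -y side.
- button_left (a joint): How far the left button is pressed: 0 up, 0.008 m fully down (its top then still 3 mm above its collar). A spring pushes it back: about 1.2 N to start, 4 N fully down. Its bolt lets the drawer go once it is more than about 4 mm down; press it 6 mm or more.
- button_right (a joint): The same for the right button. The drawer runs only while both are down; if either comes up it is caught at the next tooth.
- drawer (a joint): How far the drawer is out: 0 shut, 0.080 m all the way out. A damped spring drives it towards the box's -x at about 35 to 25 mm/s, so it takes about 2.5 s; fully out, it stays out by its spring.
- drawer_front (a point): Centre of the outer face of the drawer's wooden front (170 mm wide, 64 mm high, brass plate in the middle), 37 mm above the bench; faces the box's -x and moves out with the drawer.
- jar: Loose green glass jar with white cap, 56 mm across, 75 mm high, on the bench by the box. Origin: centre of its underside. Leave it alone.
- doming_block: Loose 50 mm steel doming block with shallow dark hollows, on the bench by the box. Origin: centre of its underside. Leave it alone.
- tin: Loose red tin with grey filling, 68 mm across, 70 mm high, on the bench by the box. Origin: centre of its underside. Leave it alone.
- pot: Loose small white pot with a brass cap, 40 mm across, 26 mm high, standing on the lid behind the buttons (its centre at least 100 mm from the line through them). Origin: centre of its underside. Leave it alone.

How it is judged:
By the outcome, as a careful person would: the job done as asked, in the order asked, and still so for the second after the job is handed in, with the robot touching nothing.
It also fails if it takes over 32 s, if anything falls off the work surface, if the arm or the gripper's body presses on something with over 40 N, if the wrist force passes 120 N, or if a joint passes its speed limit or range.

## Working session

There is one attempt and no reset: what is moved stays moved. The work goes in short steps, Python scripts to look and compute and a tool call to move; the robot and the scene stay as the last step left them, time stands still between calls to the robot, and variables do not carry over. Pictures are saved under pics/ and viewed, at most 10 in all, crops included, and the job is handed in when it is done.

Besides the shell and the picture viewer there is one more tool, called by a JSON object that holds its "fn" and its "kwargs". servo_tool: Moves the arm, as the interface text tells. Its arguments: {"type":"object","properties":{"rows":{"type":"array"}},"required":["rows"]}

```bash
mkdir -p pics
python3 - <<'E'
from bench import arm
import cv2
s=arm.read_state();print(s)
for n in("scene","side"):
    cv2.imwrite(f"pics/{n}0.png",arm.get_image(n)[:,:,::-1]);p=arm.camera_params(n);print(n,p)
E
```

```text
{'clock': 0.0, 'joints': array([-9.93379897e-01,  3.85570481e-01,  6.61405325e-03, -4.89675906e-04,
       -1.19399712e+00, -2.58608683e-01]), 'joint_vel': array([ 0.00122978, -0.00060858,  0.00099201,  0.0004203 ,  0.00059056,
        0.00050387]), 'joint_efforts': array([-2.78471612e-05, -3.92292595e+01,  1.88404101e+01,  4.18631002e+00,
       -4.62126540e-03,  5.97296292e-06]), 'position': array([ 195.73261504, -592.94217066,  230.20995471]), 'ee_rot': array([-1.58640381e-01,  9.87335816e-01,  1.07811904e-03, -2.29886167e-04]), 'contact_force': array([-0.88253225, -0.26711168,  0.51134391]), 'wrist_torque': array([0.00750013, 0.07940637, 0.00324962]), 'grasp_force': 0.0, 'gripper_width': 85.32478533015993}
scene {'intrinsics': array([[371.87678204,   0.        , 246.20086111],
       [  0.        , 371.87678204, 189.85113708],
       [  0.        ,   0.        ,   1.        ]]), 'D': array([0.02610428, 0.        , 0.        , 0.        , 0.        ]), 'R': array([[-0.06876391,  0.99762509,  0.00396218],
       [ 0.72106651,  0.05244529, -0.69087812],
       [-0.68944514, -0.04465048, -0.72296039]]), 't': array([   2.75979995, -378.10297129, 1192.99569933])}
side {'intrinsics': array([[480.17537137,   0.        , 255.52030443],
       [  0.        , 480.17537137, 195.90149292],
       [  0.        ,   0.        ,   1.        ]]), 'D': array([-0.05921429,  0.        ,  0.        ,  0.        ,  0.        ]), 'R': array([[ 0.96468885, -0.26319147, -0.01027995],
       [-0.12788374, -0.43390457, -0.89183663],
       [ 0.23026328,  0.86165949, -0.45224081]]), 't': array([-566.70198143,  190.83853051,  687.77148936])}
```

View pics/scene0.png

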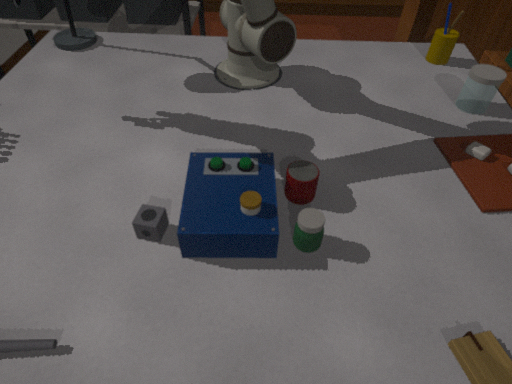

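View pics/side0.png

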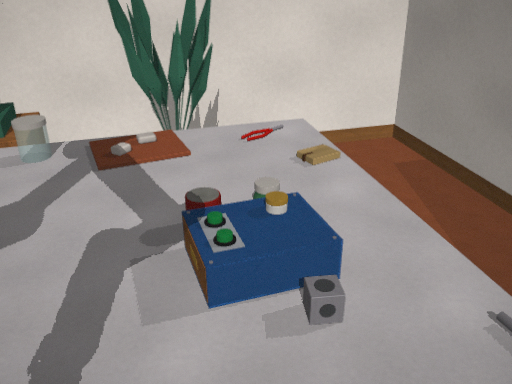

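The scene view shows the buttons at about (217,163) and (246,163). In the side view they are at about (225,236) for the right one and (215,218) for the left. The pot stands behind them, and the tin and jar are on the +y side.

```bash
cat > h.py <<'E'
import cv2,numpy as np
def tri(p1,c1,p2,c2):
    u=[cv2.undistortPoints(np.array([[p]],float),c["intrinsics"],c["D"]).reshape(2,1) for p,c in((p1,c1),(p2,c2))]
    P=[np.c_[c["R"],c["t"]] for c in(c1,c2)]
    X=cv2.triangulatePoints(P[0],P[1],*u).ravel();return X[:3]/X[3]
def greens(bgr,roi,minv=60):
    x0,y0,x1,y1=roi;h=cv2.cvtColor(bgr[y0:y1,x0:x1],cv2.COLOR_BGR2HSV)
    m=cv2.inRange(h,(45,110,minv),(85,255,255))
    n,l,s,c=cv2.connectedComponentsWithStats(m)
    return [(c[i]+[x0,y0],s[i]+[x0,y0,0,0,0]) for i in range(1,n) if s[i][4]>20]
E
python3 - <<'E'
from h import *
from bench import arm
a,b=cv2.imread("pics/scene0.png"),cv2.imread("pics/side0.png")
ca,cb=arm.camera_params("scene"),arm.camera_params("side")
g1=sorted(greens(a,(200,145,270,180)),key=lambda g:-g[0][0]);g2=sorted(greens(b,(190,200,250,250)),key=lambda g:g[0][0])
for p,q in zip(g1,g2): print(p,q,tri(p[0],ca,q[0],cb))
for n,p,q in(("pot cap",(251,200),(277,200)),("tin",(302,172),(203,197)),("box corner -x-y",(183,251),(338,235))): print(n,tri(p,ca,q,cb))
E
```

```text
(array([244.6       , 160.98666667]), array([240, 157,  11,   9,  75])) (array([214.42045455, 217.375     ]), array([207, 211,  16,  14, 176])) [524.412246    28.82800654  86.28735731]
(array([215.52112676, 160.54929577]), array([211, 157,  11,   8,  71])) (array([224.29441624, 235.5786802 ]), array([217, 229,  16,  14, 197])) [527.99120239 -31.38435882  86.28110846]
pot cap [638.38899558  48.33582089  92.71664435]
tin [525.04293073 149.50099659  64.57699452]
box corner -x-y [722.82218771 -56.46217499  60.28066186]
```

{"fn": "servo_tool", "kwargs": {"rows": [[[46,-50,46,3,0,0,0.03],[46,-100,92,6,0,0,0.06],[46,-150,138,9,0,0,0.09],[46,-200,184,12,0,0,0.12],[46,-250,230,15,0,0,0.15],[46,-300,276,18,0,0,0.18],[46,-350,322,21,0,0,0.2],[46,-400,368,24,0,0,0.22],[46,-450,413,27,0,0,0.24],[46,-500,459,30,0,0,0.258]]]}}

```text
clock: 1.35
position: [500.7, -46.3, 203.5]
ee_rot: [-0.03, 1.0, -0.0, -0.0]
contact_force: [0.7, -0.9, 1.4]
gripper_width: 46.2
grasp_force: 0.0
```

{"fn": "servo_tool", "kwargs": {"rows": [[[46,0,0,0,0,0,0],[46,0,0,0,0,0,0],[46,0,0,0,0,0,0]]]}}

```text
clock: 1.72
position: [499.6, -49.3, 203.6]
ee_rot: [-0.03, 1.0, -0.0, -0.0]
contact_force: [0.3, -0.5, -0.3]
gripper_width: 46.1
grasp_force: 0.0
```

Run:
```python
from h import *
from bench import arm
s=arm.read_state();print(s['clock'],s['position'],s['ee_rot'],s['gripper_width'],s['contact_force'])
p=arm.camera_params("wrist");im=arm.get_image("wrist")[:,:,::-1];cv2.imwrite("pics/w1.png",im);print(p)
np.savez("w1.npz",**p)
for g in greens(im,(0,0,512,384)):print(g)
cv2.imwrite("pics/s1.png",cv2.resize(arm.get_image("side")[130:300,130:370,::-1],None,fx=3,fy=3))
```

```text
1.725 [499.57456713 -49.26028783 203.63546514] [-2.96304787e-02  9.99560883e-01 -2.00296859e-05 -2.73106889e-04] 46.12345624441013 [ 0.27508384 -0.50752157 -0.32282242]
{'intrinsics': array([[278.82090082,   0.        , 257.33187177],
       [  0.        , 278.82090082, 194.90594879],
       [  0.        ,   0.        ,   1.        ]]), 'D': array([-0.06308994,  0.        ,  0.        ,  0.        ,  0.        ]), 'R': array([[-0.05882123,  0.99826782,  0.00118973],
       [ 0.94538868,  0.05532259,  0.32121591],
       [ 0.32059369,  0.02001907, -0.94700524]]), 't': array([  78.04742111, -503.89003393,  194.33529182])}
(array([332.72463768, 217.91123188]), array([320, 205,  27,  26, 552]))
(array([274.1663586 , 218.55452865]), array([262, 206,  26,  26, 541]))
(array([391.25902335, 280.0403397 ]), array([376, 266,  34,  29, 471]))
```

View pics/w1.png

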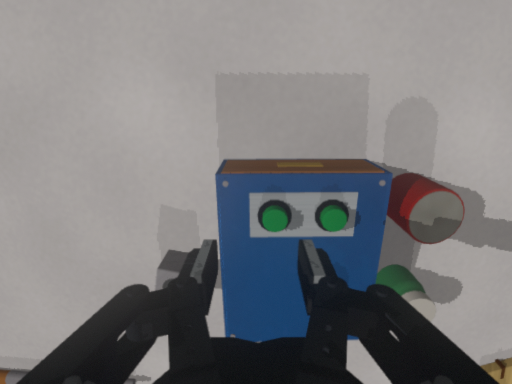

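The wrist view shows the buttons at (274,218) and (333,218), with their line parallel to the finger line. The fingertips are at about (208,243) and (308,243), so they sit behind the buttons and to their -y side.

Run:
```python
from h import *
from bench import arm
p=dict(np.load("w1.npz"))
def ray(c,q,z):
    u=cv2.undistortPoints(np.array([[q]],float),c["intrinsics"],c["D"]).ravel()
    C=-c["R"].T@c["t"];d=c["R"].T@np.r_[u,1];return C+d*(z-C[2])/d[2]
sd=arm.camera_params("side");sc=arm.camera_params("scene")
q={'L':((332.7,217.9),(214.4,217.4),(244.6,161)),'R':((274.2,218.5),(224.3,235.6),(215.5,160.5))}
X={}
for k,(w,s,c) in q.items():
    print(k,"z91 wrist",ray(p,w,90).round(1),"side",ray(sd,s,88).round(1),"scene",ray(sc,c,88).round(1),"tri w-side",tri(w,p,s,sd).round(1),"w-sc",tri(w,p,c,sc).round(1))
    X[k]=ray(p,w,90)
d=X['L']-X['R'];print(np.linalg.norm(d),np.arctan2(-d[0],d[1]))
for n,a in (("tipL",(308,243)),("tipR",(208,243)),("screwL",(382,184)),("screwR",(226,184))): print(n,ray(p,a,75 if 's'==n[0] else 207).round(1))
```

```text
L z91 wrist [525.1  28.3  90. ] side [524.6  22.9  88. ] scene [524.   29.7  88. ] tri w-side [526.5  30.   84.4] w-sc [525.4  29.2  89. ]
R z91 wrist [529.1 -30.2  90. ] side [528.4 -37.4  88. ] scene [526.9 -30.3  88. ] tri w-side [530.8 -29.8  83.7] w-sc [529.1 -30.1  89.9]
58.702971287800985 0.06754195655829506
tipL [492.4 -20.9 207. ]
tipR [495.7 -76.9 207. ]
screwL [491.1  78.8  75. ]
screwR [500.5 -80.6  75. ]
```

View pics/s1.png

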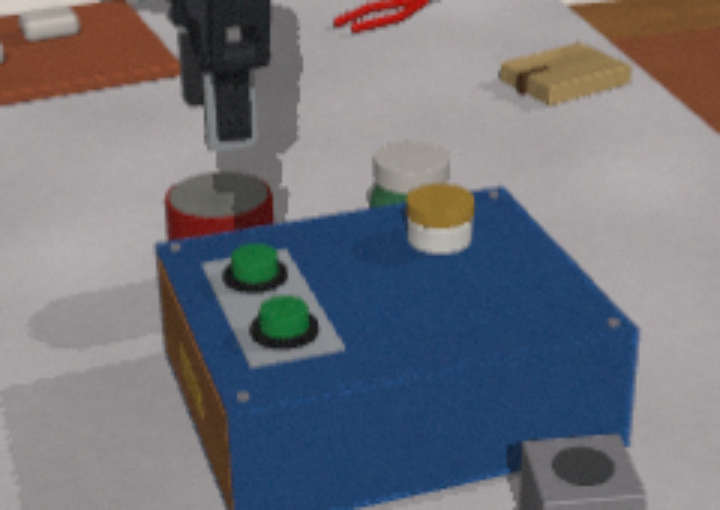

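The enlarged side view shows the fingers well clear of the box. The pot is behind the buttons, at about (440,215) in the crop. Next I move above the button midpoint at (527,-0.5).

{"fn": "servo_tool", "kwargs": {"rows": [[[50,-10,16,8,0,0,0],[50,-20,32,25,0,0,0.003],[50,-30,47,45,0,0,0.003],[50,-30,47,65,0,0,0.003],[50,-30,47,82,0,0,0.003],[50,-30,47,90,0,0,0.003],[50,-30,47,90,0,0,0.003],[50,-30,47,90,0,0,0.003]]]}}

```text
clock: 2.82
position: [527.9, 0.7, 114.2]
ee_rot: [-0.029, 1.0, 0.0, 0.001]
contact_force: [0.2, 0.2, 0.5]
gripper_width: 50.1
grasp_force: 0.0
```

Run:
```python
from h import *
from bench import arm
s=arm.read_state();print(s['clock'],s['position'],s['ee_rot'],s['gripper_width'],s['contact_force'])
a=arm.get_image("wrist")[150:330,140:400,::-1];b=arm.get_image("side")[160:290,170:300,::-1]
a=cv2.resize(a,(520,360));b=cv2.resize(b,(280,280));b=cv2.copyMakeBorder(b,0,80,0,0,0)
cv2.imwrite("pics/c2.png",np.hstack([a,b]))
```

```text
2.825 [527.88610329   0.67078786 114.15099844] [-2.90168197e-02  9.99578772e-01  5.20736184e-05  5.47092781e-04] 50.09767205995199 [0.24926427 0.17120258 0.51177428]
```

View pics/c2.png

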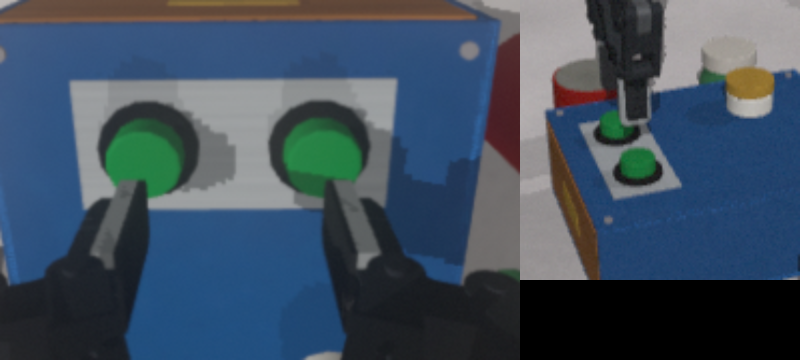

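The tips straddle the button midline, with tips and buttons both centred at about column 234 of the crop, so they are lined up. I'll descend gently.

{"fn": "servo_tool", "kwargs": {"rows": [[[50,0,-1,8,0,0,0],[50,0,-1,16,0,0,0],[50,0,-1,21,0,0,0],[50,0,-1,22,0,0,0],[50,0,-1,22,0,0,0]]]}}

```text
clock: 3.55
position: [527.5, -0.5, 91.7]
ee_rot: [-0.029, 1.0, -0.0, -0.0]
contact_force: [0.1, 0.2, 0.1]
gripper_width: 50.2
grasp_force: 0.0
```

Run:
```python
from h import *
from bench import arm
s=arm.read_state();print(s['clock'],s['position'],s['contact_force'],s['wrist_torque'])
a=arm.get_image("wrist")[150:330,140:400,::-1];b=arm.get_image("side")[160:290,170:300,::-1]
a=cv2.resize(a,(520,360));b=cv2.resize(b,(280,280));b=cv2.copyMakeBorder(b,0,80,0,0,0)
cv2.imwrite("pics/c3.png",np.hstack([a,b]))
```

```text
3.55 [527.48752968  -0.5473819   91.66819948] [0.07266239 0.22538776 0.11943074] [0.02757296 0.00278683 0.01558633]
```

View pics/c3.png

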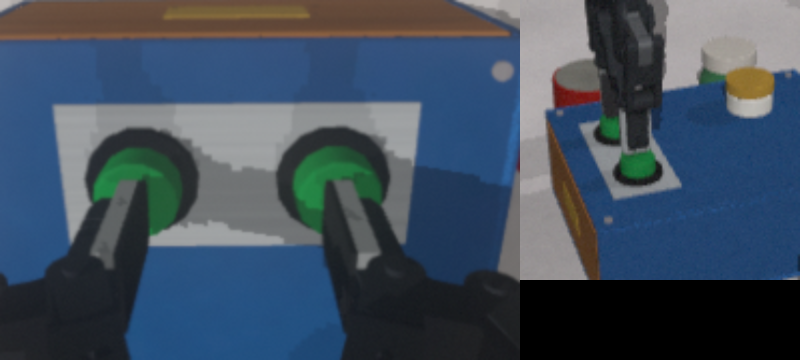

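Both tips are now right over the buttons, at about (132,185) and (340,185) in the crop against button centres at (138,190) and (336,190). There's no contact yet, so I go lower.

{"fn": "servo_tool", "kwargs": {"rows": [[[50,0,0,2,0,0,0],[50,0,0,4,0,0,0],[50,0,0,6,0,0,0],[50,0,0,6,0,0,0]]]}}

```text
clock: 4.15
position: [527.5, -0.5, 86.2]
ee_rot: [-0.029, 1.0, -0.0, 0.0]
contact_force: [-0.5, 0.6, 4.3]
gripper_width: 49.9
grasp_force: 2.2
```

About 2.7 mm is pressed so far. Another 4.3 mm brings it to about 7 mm, and then I hold.

{"fn": "servo_tool", "kwargs": {"rows": [[[50,0,0,2.5,0,0,0],[50,0,0,4.3,0,0,0],[50,0,0,4.3,0,0,0],[50,0,0,4.3,0,0,0]]]}}

```text
clock: 4.65
position: [527.5, -0.5, 82.1]
ee_rot: [-0.029, 1.0, -0.0, 0.0]
contact_force: [-2.2, 0.2, 6.2]
gripper_width: 50.1
grasp_force: 3.1
```

{"fn": "servo_tool", "kwargs": {"rows": [[[50,0,0,0.6,0,0,0],[50,0,0,1,0,0,0],[50,0,0,1,0,0,0],[50,0,0,1,0,0,0],[50,0,0,1,0,0,0],[50,0,0,1,0,0,0],[50,0,0,1,0,0,0],[50,0,0,1,0,0,0],[50,0,0,1,0,0,0],[50,0,0,1,0,0,0]]]}}

```text
clock: 5.9
position: [527.5, -0.5, 81.3]
ee_rot: [-0.029, 1.0, -0.0, 0.0]
contact_force: [-2.6, 0.6, 6.5]
gripper_width: 50.1
grasp_force: 3.4
```

{"fn": "servo_tool", "kwargs": {"rows": [[[50,0,0,0,0,0,0],[50,0,0,0,0,0,0],[50,0,0,0,0,0,0],[50,0,0,0,0,0,0],[50,0,0,0,0,0,0],[50,0,0,0,0,0,0],[50,0,0,0,0,0,0],[50,0,0,0,0,0,0],[50,0,0,0,0,0,0],[50,0,0,0,0,0,0]]]}}

```text
clock: 7.15
position: [527.5, -0.5, 81.3]
ee_rot: [-0.029, 1.0, -0.0, 0.0]
contact_force: [-2.6, 0.7, 7.1]
gripper_width: 49.9
grasp_force: 3.4
```

{"fn": "servo_tool", "kwargs": {"rows": [[[50,0,0,0,0,0,0],[50,0,0,0,0,0,0],[50,0,0,0,0,0,0],[50,0,0,0,0,0,0],[50,0,0,0,0,0,0],[50,0,0,0,0,0,0],[50,0,0,0,0,0,0],[50,0,0,0,0,0,0]]]}}

```text
clock: 8.15
position: [527.5, -0.5, 81.2]
ee_rot: [-0.029, 1.0, -0.0, 0.0]
contact_force: [-2.3, 1.0, 6.8]
gripper_width: 50.0
grasp_force: 3.4
```

Run:
```python
from h import *
from bench import arm
s=arm.read_state();print(s['clock'],s['position'],s['contact_force'],s['wrist_torque'])
a=arm.get_image("wrist")[:,:,::-1];b=arm.get_image("side")[160:360,130:330,::-1]
b=cv2.resize(b,(288,288));b=cv2.copyMakeBorder(b,0,96,0,0,0)
cv2.imwrite("pics/c4.png",np.hstack([a,b]))
```

```text
8.15 [527.49582566  -0.5277733   81.2424561 ] [-2.3077048   0.96954452  6.77827485] [ 0.21364789  0.73915907 -0.0137324 ]
```

View pics/c4.png

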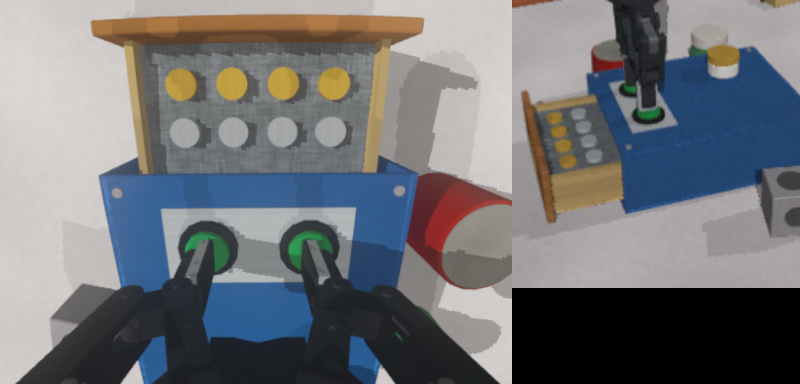

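The drawer is out: its front edge is at row 17 of the wrist view, and both buttons are down. I'll hold for another second and measure the extension before letting go.

{"fn": "servo_tool", "kwargs": {"rows": [[[50,0,0,0,0,0,0],[50,0,0,0,0,0,0],[50,0,0,0,0,0,0],[50,0,0,0,0,0,0],[50,0,0,0,0,0,0],[50,0,0,0,0,0,0],[50,0,0,0,0,0,0],[50,0,0,0,0,0,0]]]}}

```text
clock: 9.25
position: [527.5, -0.5, 81.2]
ee_rot: [-0.029, 1.0, -0.0, 0.0]
contact_force: [-2.7, 0.1, 6.3]
gripper_width: 49.8
grasp_force: 3.4
```

Run:
```python
from h import *
from bench import arm
c=arm.camera_params("wrist");a=arm.get_image("wrist")[:,:,::-1]
old=cv2.imread("pics/c4.png")[:,:512]
print("moved px diff",np.abs(a[:100,90:420].astype(int)-old[:100,90:420]).mean(), np.abs(a[300:,:].astype(int)-old[300:,:]).mean())
def ray(q,z):
    u=cv2.undistortPoints(np.array([[q]],float),c["intrinsics"],c["D"]).ravel()
    C=-c["R"].T@c["t"];d=c["R"].T@np.r_[u,1];return C+d*(z-C[2])/d[2]
f=ray((258,16),69);l=ray((258,174),75);print(f,l,f-l)
```

```text
moved px diff 0.5217777777777778 0.9289202008928571
[406.18315895  -6.94423061  69.        ] [484.68227179  -2.37846755  75.        ] [-78.49911285  -4.56576306  -6.        ]
```

The drawer has stopped at about 79 mm. To be sure that's the end stop, I'll press slightly deeper and see if it moves.

{"fn": "servo_tool", "kwargs": {"rows": [[[50,0,0,0.6,0,0,0],[50,0,0,1.2,0,0,0],[50,0,0,1.2,0,0,0],[50,0,0,1.2,0,0,0],[50,0,0,1.2,0,0,0],[50,0,0,1.2,0,0,0],[50,0,0,1.2,0,0,0],[50,0,0,1.2,0,0,0]]]}}

```text
clock: 10.3
position: [527.5, -0.5, 80.2]
ee_rot: [-0.029, 1.0, -0.0, 0.0]
contact_force: [-1.8, 0.7, 7.7]
gripper_width: 50.1
grasp_force: 3.8
```

Run:
```python
from h import *
from bench import arm
a=arm.get_image("side")[160:360,130:330,::-1];a=cv2.resize(a,(288,288))
old=cv2.imread("pics/c4.png")[:288,512:]
print(np.abs(a[80:230,:110].astype(int)-old[80:230,:110]).mean(),np.abs(a[230:,:].astype(int)-old[230:,:]).mean())
```

```text
1.235818181818182 1.0692848020434227
```

It didn't move, so the drawer is fully out. I'll release straight up and move clear.

{"fn": "servo_tool", "kwargs": {"rows": [[[50,0,0,-4,0,0,0],[50,0,0,-10,0,0,0],[50,0,0,-20,0,0,0],[50,0,0,-40,0,0,0],[50,0,0,-70,0,0,0],[50,0,0,-100,0,0,0],[50,0,0,-125,0,0,0],[50,0,0,-140,0,0,0],[50,0,0,-140,0,0,0],[50,0,0,-140,0,0,0]]]}}

```text
clock: 11.6
position: [526.7, -0.6, 218.0]
ee_rot: [-0.029, 1.0, -0.0, -0.001]
contact_force: [0.4, -0.1, -0.6]
gripper_width: 49.9
grasp_force: 0.0
```

Run:
```python
from h import *
from bench import arm
s=arm.read_state();print(s['clock'],s['position'],s['contact_force'])
a=arm.get_image("wrist")[:,:,::-1];b=arm.get_image("side")[160:360,130:330,::-1]
b=cv2.resize(b,(288,288));b=cv2.copyMakeBorder(b,0,96,0,0,0)
cv2.imwrite("pics/c5.png",np.hstack([a,b]))
```

```text
11.6 [526.71290531  -0.61943042 218.03655712] [ 0.43184553 -0.11518165 -0.62489409]
```

View pics/c5.png

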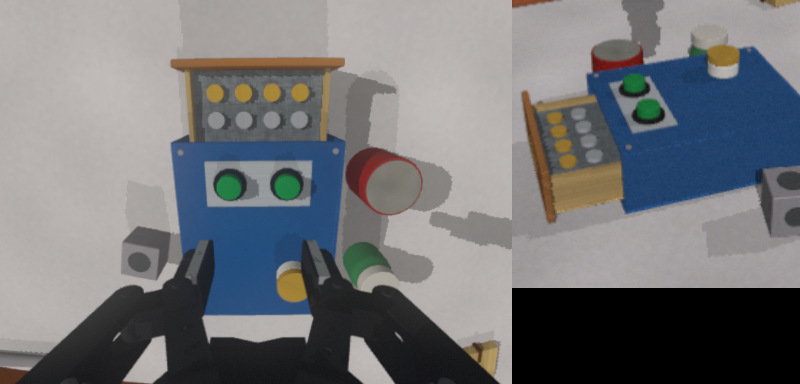

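The drawer is open with its front at row 63 of the wrist view. Both buttons are back up at (230,185) and (287,185), the pot, tin, jar and block are undisturbed, and the arm is clear.

```bash
python3 -c "
from bench import arm
print(arm.job_done())"
```

```text
the job is handed in; nothing more can be done
None
```

I pressed both buttons together and held them until the drawer stopped fully out (measured at about 79 of 80 mm, and pressing deeper moved it no further), then released them and moved clear with nothing else disturbed; I handed the job in at about 12 s.

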